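# Line up the drilled plate and hold the locating pin down in its hole

### The job

On the small pin press, slide the carriage by its upright grip until the hole in the plate is centred under the locating pin, with the lever still up. Then push the spring-loaded lever down by its cross bar until the tip of the pin is halfway down through the thickness of the plate, and keep it there: the program finishes while still holding the lever, steady, because it springs up when let go. Never bring the pin down onto the plate beside the hole or out through the plate's underside, and leave the jar, the hammer and the tape measure where they are.

Things in the scene. Friction and masses are not known exactly. Their poses are not given: they have to be found in the camera images.
- press: The fixed pin press, grey. Origin on the bench straight under the pin; z up, y along the carriage's track towards the column, -x the side of the carriage's grip. Column 50 x 40 mm (x, y), 150 mm high, 150 mm to +y; from it an arm with a guide bush (32 mm across, 105 to 131 mm above the bench) holds the pin, and the lever runs above. Foot 130 x 330 mm, 12 mm thick.
- pin_tip (a point): Centre of the flat lower end of the locating pin (bare steel, 12 mm in diameter). The pin hangs upright and moves only straight up and down, with the lever. With the lever up the tip is 78 mm above the bench. Axes as the press.
- hole (a point): Centre of the through hole (20 mm in diameter) at the top face of the aluminium plate, 64.5 mm above the bench; axes as the press. Plate 66 x 56 mm (x, y), 20 mm thick, fixed on the dark carriage that slides along y beneath the pin. The hole is always in line with the pin in x. With the pin halfway through, its tip is at z = -10 mm in this frame.
- grip_top (a point): Middle of the top of the carriage's upright black grip, 94.5 mm above the bench: a block 24 x 16 mm (x, y), 60 mm tall, on a flat steel bar that reaches out from the carriage, 120 mm to the -x side of the hole (towards the robot). Moves rigidly with the plate; axes as the press. Pinch it across its 16 mm or push it along y.
- bar_mid (a point): Middle of the lever's cross bar, on its axis: black, round, 22 mm in diameter, 70 mm long, level along the press's x, at the lever's free end. Lever up: 183 mm above the bench, 137 mm to -y of the pin. It swings down about a hinge 290 mm away, on the column, 140 mm above the bench, dropping 1.93 mm per mm of the pin. Takes about 7 N to start, 11 N at halfway.
- carriage (a joint): Position of the carriage along its track, m: 0 at the end of the track far from the column, growing towards the column (+y), up to 0.13. Where the hole is under the pin differs from run to run. It stays where it is left; moving it takes about 2.5 N.
- lever (a joint): Angle of the lever, rad: 0 fully up (sprung), growing as it is pushed down, to a stop at 0.26. The pin goes down by 150 mm per rad: the tip reaches the plate's top face at about 0.09, halfway through the plate at about 0.157, and its underside at about 0.223.
- jar: Bystander: closed glass jar, 64 mm in diameter, 85 mm tall; origin at the centre of its underside.
- hammer: Bystander: hammer lying on the bench, along its own x, handle to -x.
- tape: Bystander: grey tape measure, 70 x 36 x 64 mm (x, y, z); origin at the centre of its underside.

How it is judged:
On the way, in this order (a step that is already met when the one before it is completed fails the run):
1. the hole is centred under the pin to within 4 mm, the carriage at rest and the lever still up (horizontal distance between pin_tip and hole below 0.004 m and value of joint lever below 0.04 rad and velocity of joint carriage between -0.01 and 0.01 m/s), for 0.2 s.
2. the lever is pressed so that the pin's tip is halfway (within 5 mm) down through the 20 mm plate (horizontal distance between pin_tip and hole below 0.004 m and z of pin_tip in the frame of hole between -0.015 and -0.005 m), for 0.5 s.
At the end, for the whole second after the job is handed in: At the end the robot still presses the lever (at least 2 N) and keeps it still: the tip of the pin is 5 to 15 mm below the plate's top face (halfway is 10), and the hole's centre is within 4 mm of the pin's axis (all of step 2 and contact force between any of the fingers, the arm and lever above 2 N and velocity of joint lever between -0.05 and 0.05 rad/s); the arm keeps its last pose, push and grip.
It fails at once if the pin is brought down onto the plate beside the hole (more than 4 mm off centre) (z of pin_tip in the frame of hole below -0.001 m and not (horizontal distance between pin_tip and hole below 0.004 m)).
It fails at once if the pin comes out through the plate's underside (z of pin_tip in the frame of hole below -0.02 m).
It fails at once if the jar, hammer or tape measure is moved by more than 20 mm (distance of any of jar, hammer, tape from where it was at the start of the episode above 0.02 m).
It also fails if it takes over 45 s, if anything falls off the work surface, if the arm or the gripper's body presses on something with over 40 N, if the wrist force passes 120 N, or if a joint passes its speed limit or range.

### The arm

A 6-joint arm with a two-finger parallel gripper is mounted at the origin on the work surface. World frame = base frame: x ahead of the robot, y to its left, z up, the work surface at z = 0. Lengths are in m, angles in rad, forces in N, time in s.
With the tool pointing down it reaches from about 0.375 to 0.975 m from the base axis. Payload 3.8 kg.
Tool frame: the origin (TCP) lies on the mounting face of the last link; the fingertips stand 173 mm ahead of it and the grasp point (between the pads) lies 155 mm ahead of it; z points along the fingers, y is the line along which they close (so a half turn about z gives the same grasp; the last joint's range is limited). The gripper opens to 85 mm and grips with 20 to 120 N. Pads are 22 mm wide; open, the fingers measure 114 mm over their backs; the gripper's body (76 mm by 85 mm) begins 54 mm behind the grasp point. The pads swing forward as they close: fully open they stand 13 mm farther back than shut.
Start: joints at [-1.266, 0.264, 1.604, -0, 1.274, -0.037], TCP at [0.226, -0.636, 0.405] pointing down, gripper open.
Joint ranges: [-2.63, 2.63], [-0.94, 2.18], [0.31, 2.57], [-1.31, 4.45], [0, 2.66], [-2.55, 2.55]. Speed limits (rad/s): [2.57, 2.57, 3.14, 3.14, 3.14, 3.14].

### API

Orientations are given as a rotation vector (axis times angle).
In Python, from workcell import bot gives the robot as it stands.
- The arm moves only by the tool drive_tool, never from a script. Its argument "increments" is a list of rows, each an object with "delta_pos": the shift along the tool's x, y, z in mm, a list of three; "turn": the turn about the tool's z in rad; "jaw": the opening, from -1 (shut) to 1 (fully open). A call has 1 to 8 rows; each row shifts and turns the commanded pose from where the row before left it, along the tool's axes as they then stand; what a row does not reach is not made up. A row lasts 1/12 s, in which the tool goes at most 41.7 mm and 7.16 degrees, less where a joint would pass 70% of its speed; a pose out of reach is approached as far as the arm can. A call is refused whole if a number of a shift passes 41.7 or a number of a turn 0.125, either way. A call with a gripper value outside its range is refused whole. The fingers move at their own pace and stop on an object; "grip_force" is the grip in N (left out, the last holds). Time passes only in rows, so rows that do not move let the fingers close. It gives the time, the measured TCP pose, the force, the opening and the grip force at its end, in the units of the state.
- bot.read_state(): the state, without advancing time (a new reading comes with each control period).
- bot.read_camera(name): name is "scene" or "top" or "wrist"; returns a dict with "pixels" (400x640x3 uint8, red, green, blue), "fovy" (degrees; the focal length in pixels is half the picture's height over the tangent of half this angle, whatever the lens; pixels are square), "cx", "cy" (the principal point, pixels), "k1" (the pictures are not rectified: a ray, as slopes to the right and down, at radius r is drawn at 1 + k1 r^2 times it, then the intrinsics apply), "camera_from_world" (4x4, takes a point from world to camera coordinates); the wrist camera has in their place "hand_eye" (4x4, takes a point from camera to tool coordinates, whose origin is the TCP and whose axes are the flange's). Camera axes: x right, y down, z forward; pixel columns grow to the right and rows downward; lengths in m; the calibration is good to about 2 mm. A picture is of the moment at which its call begins: read the wrist's pose just before it. There is no depth.
- bot.finish_job(): hands the job in; it is judged then, once.
The state is a dict: "time": time; "q": joint angles; "joint_vel": joint speeds; "joint_torque": joint torques, N m; "tool_pos": TCP position; "tcp_rot": TCP orientation; "wrist_force": force on the tool from outside, world axes, zero at the start; "torque": the same for the moment, N m; "width": opening from 0.0 (shut) to 1.0 (fully open); "grip_force": force on a finger pad.
Only numpy, scipy, OpenCV 4.12 (cv2) and the standard library are available. Lean on these libraries where they do the work, as an engineer would, in place of code of your own. Each camera call takes 0.05 s, during which the arm holds its last target. There are 200 camera calls.

## Working session

There is one attempt and no reset: what is moved stays moved. The work goes in short steps, Python scripts to look and compute and a tool call to move; the robot and the scene stay as the last step left them, time stands still between calls to the robot, and variables do not carry over. Pictures are saved under pics/ and viewed, at most 10 in all, crops included, and the job is handed in when it is done.

Besides the shell and the picture viewer there is one more tool, called after ">>>" by a JSON object that holds its "name" and its "arguments", one argument or row to a line. drive_tool: Moves the arm, as the interface text tells. Its arguments: {"type":"object","properties":{"increments":{"type":"array"},"grip_force":{"type":"number"}},"required":["increments"]}

```bash
mkdir -p pics
cat > h.py <<'E'
import numpy as np, cv2
from scipy.spatial.transform import Rotation as R
from workcell import bot
def cam(name):
    s=bot.read_state(); c=bot.read_camera(name)
    if name=="wrist":
        T=np.eye(4); T[:3,:3]=R.from_rotvec(s["tcp_rot"]).as_matrix(); T[:3,3]=s["tool_pos"]
        c["wfc"]=T@np.array(c["hand_eye"])
    else: c["wfc"]=np.linalg.inv(np.array(c["camera_from_world"]))
    h=c["pixels"].shape[0]; c["f"]=h/2/np.tan(np.radians(c["fovy"])/2)
    return c
def ray(c,u,v):
    K=np.array([[c["f"],0,c["cx"]],[0,c["f"],c["cy"]],[0,0,1]])
    p=cv2.undistortPoints(np.array([[[u,v]]],float),K,np.array([c["k1"],0,0,0.]))[0,0]
    return c["wfc"][:3,3], c["wfc"][:3,:3]@np.array([p[0],p[1],1])
def onz(c,u,v,z):
    o,d=ray(c,u,v); return o+d*(z-o[2])/d[2]
def proj(c,P):
    q=np.linalg.inv(c["wfc"])@np.append(P,1); x,y=q[:2]/q[2]; k=1+c["k1"]*(x*x+y*y)
    return c["f"]*x*k+c["cx"],c["f"]*y*k+c["cy"]
def save(c,n): cv2.imwrite("pics/"+n,c["pixels"][:,:,::-1])
E
python3 - <<'E'
from h import *
import pickle
print(bot.read_state())
for n in("scene","top"):
    c=cam(n); save(c,n+".png"); pickle.dump(c,open(n+".pkl","wb")); print(n,c["f"],c["k1"],c["wfc"].round(3))
E
```

```text
{'time': 0.0, 'q': array([-1.26592025e+00,  2.64782198e-01,  1.60538575e+00, -2.80615625e-06,
        1.27371707e+00, -3.69273940e-02]), 'joint_vel': array([-1.97113332e-03, -9.72452211e-05, -1.76691902e-03, -2.32825008e-03,
       -6.88388526e-04, -3.47009646e-05]), 'joint_torque': array([ 1.61177035e-03, -5.15105081e+01, -3.67315793e+01,  2.66331808e-04,
        1.26299678e-02,  1.68895202e-06]), 'tool_pos': array([ 0.22612744, -0.63562879,  0.40333567]), 'tcp_rot': array([-3.09358670e+00, -5.33908817e-01,  4.84802839e-04]), 'wrist_force': array([ 0.41744763, -0.34864519, -0.29086222]), 'torque': array([-0.03115151, -0.00885317, -0.03766897]), 'grip_force': 0.0, 'width': 0.9949414952784702}
scene 401.1270344544225 -0.0891071041585625 [[ 0.828  0.477 -0.296  0.902]
 [ 0.561 -0.693  0.452 -0.539]
 [ 0.011 -0.54  -0.842  1.218]
 [ 0.     0.     0.     1.   ]]
top 476.1559126903004 -0.09429115720229217 [[-0.019 -0.987  0.161  0.306]
 [-1.     0.02   0.005  0.023]
 [-0.009 -0.161 -0.987  1.336]
 [ 0.     0.     0.     1.   ]]
```

View pics/scene.png

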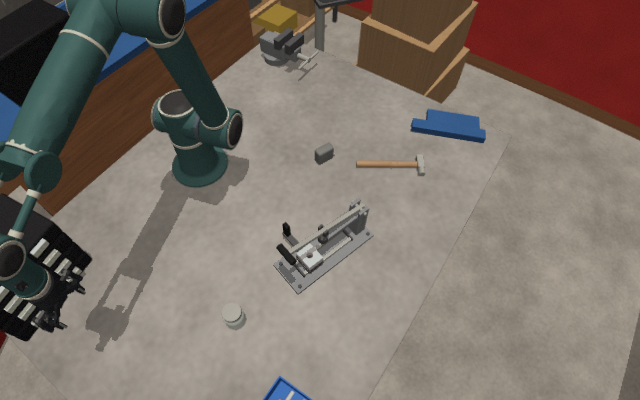

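View pics/top.png

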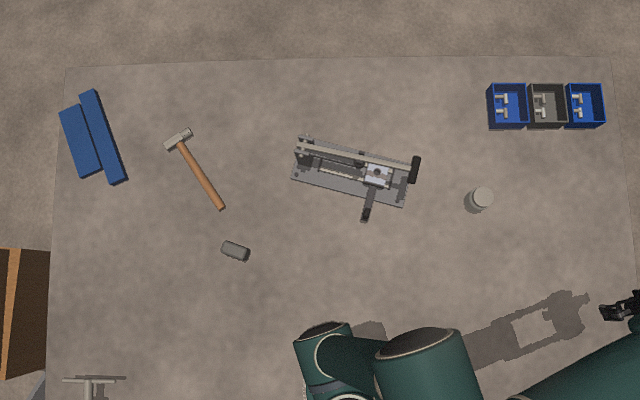

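The scene view shows the press at about (320,245), with the jar at (233,316), tape at (324,153) and hammer at (390,165). In the top view the column is on the left (302,150), the cross bar at (415,170), the plate at (377,175) and the grip at (365,215). I'll zoom in on both.

Run:
```python
import pickle,cv2,numpy as np
t=pickle.load(open("top.pkl","rb"))["pixels"];s=pickle.load(open("scene.pkl","rb"))["pixels"]
a=cv2.resize(t[120:230,280:430],None,fx=4,fy=4,interpolation=2)[:,:,::-1]
b=cv2.resize(s[190:300,260:385],None,fx=4,fy=4,interpolation=2)[:,:,::-1]
cv2.imwrite("pics/za.png",a);cv2.imwrite("pics/zb.png",b)
```

```text
(no output)
```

View pics/za.png

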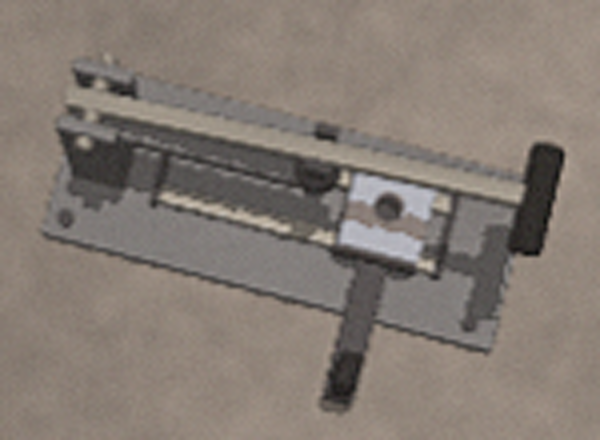

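View pics/zb.png

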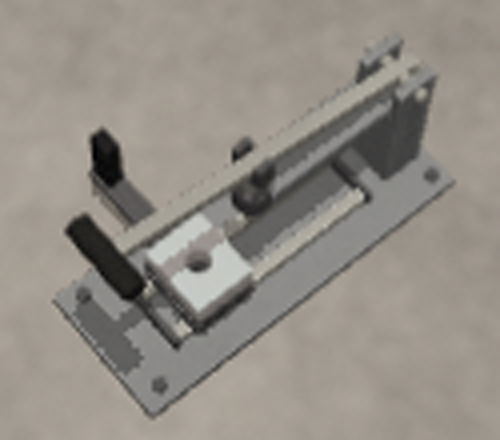

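The crops show the hole at about (377,171.5) in the top view and (310,255) in the scene view. The cross bar's centre is at (414.3,169.8) in top and (286,254) in scene. The bottom edge of the foot in the top view runs from (290.5,178) to (402.5,207.5).

Run:
```python
from h import *
import pickle
t=pickle.load(open("top.pkl","rb"));s=pickle.load(open("scene.pkl","rb"))
A=lambda x,y:(280+x/4-.4,120+y/4-.4); B=lambda x,y:(260+x/4-.4,190+y/4-.4)
f1=onz(t,*A(42,234),.012);f2=onz(t,*A(490,351),.012)
d=(f1-f2)[:2];print("foot",f1,f2,np.linalg.norm(d),"yaw of press y", np.degrees(np.arctan2(d[1],d[0]))-90)
hb=[onz(t,*A(388,206),.0645),onz(s,*B(199,262),.0645)]
bm=[onz(t,*A(537,199),.183),onz(s,*B(105,256),.183)]
print("hole",*hb,"bar",*bm)
be=[onz(t,*A(545,146),.183),onz(t,*A(529,252),.183)];print("barends",be, be[0]-be[1])
be2=[onz(s,*B(135,290),.183),onz(s,*B(78,224),.183)];print(be2,be2[0]-be2[1])
s1=onz(s,*B(55,300),.012),onz(s,*B(153,416),.012),onz(s,*B(455,183),.012);print(s1)
print("gripbase",onz(t,*A(335,406),.0345))
```

```text
foot [0.58089338 0.14233116 0.012     ] [ 0.49072659 -0.17200089  0.012     ] 0.3270086910360055 yaw of press y -16.005646635551727
hole [ 0.58471073 -0.09883748  0.0645    ] [ 0.58241979 -0.10213395  0.0645    ] bar [ 0.56139933 -0.18024715  0.183     ] [ 0.55762235 -0.18088396  0.183     ]
barends [array([ 0.59512373, -0.18692783,  0.183     ]), array([ 0.52802236, -0.17366532,  0.183     ])] [ 0.06710137 -0.0132625   0.        ]
[array([ 0.59057616, -0.19002698,  0.183     ]), array([ 0.52659928, -0.17159501,  0.183     ])] [ 0.06397688 -0.01843197  0.        ]
(array([ 0.49080168, -0.1765001 ,  0.012     ]), array([ 0.61392492, -0.21126942,  0.012     ]), array([0.7055407 , 0.10112183, 0.012     ]))
gripbase [ 0.45160673 -0.06045922  0.0345    ]
```

>>> {"name": "drive_tool", "arguments": {
  "increments": [
    {"delta_pos": [0, 0, 0], "turn": 0.124, "jaw": 1},
    {"delta_pos": [0, 0, 0], "turn": 0.124, "jaw": 1},
    {"delta_pos": [0, 0, 0], "turn": 0.124, "jaw": 1},
    {"delta_pos": [0, 0, 0], "turn": 0.124, "jaw": 1},
    {"delta_pos": [0, 0, 0], "turn": 0.124, "jaw": 1},
    {"delta_pos": [0, 0, 0], "turn": 0, "jaw": 1}
  ]
}}

```text
time: 0.6
tool_pos: [0.2262, -0.6358, 0.4039]
tcp_rot: [-3.109, 0.44, 0.001]
wrist_force: [0.0, 0.4, 0.0]
width: 1.002
grip_force: 0.0
```

```bash
cat >> h.py <<'E'
def to(P):
    s=bot.read_state(); M=R.from_rotvec(s["tcp_rot"]).as_matrix()
    print("tcp",s["tool_pos"].round(4),"xdir",np.degrees(np.arctan2(M[1,0],M[0,0])).round(2),"z",M[:,2].round(3),"F",s["wrist_force"].round(2),"t",s["time"],"w",s["width"].round(3))
    print("delta mm",(M.T@(np.array(P)-s["tool_pos"])*1000).round(1))
E
python3 - <<'E'
from h import *
to([.47,-.13,.40])
print(np.round(cam("wrist")["hand_eye"],3))
E
```

```text
Traceback (most recent call last):
  File "h.py", line 24, in to
    print("tcp",s["tool_pos"].round(4),"xdir",np.degrees(np.arctan2(M[1,0],M[0,0])).round(2),"z",M[:,2].round(3),"F",s["wrist_force"].round(2),"t",s["time"],"w",s["width"].round(3))
                                                                                                                                                                 ^^^^^^^^^^^^^^^^
AttributeError: 'float' object has no attribute 'round'
```

```bash
sed -i 's/s\["width"\].round(3)/s["width"]/' h.py
python3 - <<'E'
from h import *
to([.47,-.13,.40])
print(np.round(cam("wrist")["hand_eye"],3))
E
```

```text
tcp [ 0.2262 -0.6358  0.4039] xdir -16.11 z [-0.     0.001 -1.   ] F [0.04 0.36 0.02] t 0.6 w 1.0016796417934082
delta mm [  93.9 -553.6    4.4]
[[-0.001 -0.948 -0.317  0.082]
 [ 1.    -0.001 -0.001 -0.001]
 [ 0.001 -0.317  0.948  0.032]
 [ 0.     0.     0.     1.   ]]
```

>>> {"name": "drive_tool", "arguments": {
  "increments": [
    {"delta_pos": [12, -38, -6], "turn": 0, "jaw": 1},
    {"delta_pos": [12, -38, -6], "turn": 0, "jaw": 1},
    {"delta_pos": [12, -38, -6], "turn": 0, "jaw": 1},
    {"delta_pos": [12, -38, -6], "turn": 0, "jaw": 1},
    {"delta_pos": [12, -38, -6], "turn": 0, "jaw": 1},
    {"delta_pos": [12, -38, -6], "turn": 0, "jaw": 1},
    {"delta_pos": [12, -38, -6], "turn": 0, "jaw": 1},
    {"delta_pos": [12, -38, -4], "turn": 0, "jaw": 1}
  ]
}}

```text
time: 1.32
tool_pos: [0.4026, -0.3683, 0.4513]
tcp_rot: [3.112, -0.43, 0.001]
wrist_force: [0.3, -0.6, -0.9]
width: 1.001
grip_force: 0.0
```

>>> {"name": "drive_tool", "arguments": {
  "increments": [
    {"delta_pos": [14, -40, 0], "turn": 0, "jaw": 1},
    {"delta_pos": [14, -40, 0], "turn": 0, "jaw": 1},
    {"delta_pos": [14, -40, 0], "turn": 0, "jaw": 1},
    {"delta_pos": [14, -40, 0], "turn": 0, "jaw": 1},
    {"delta_pos": [14, -40, 0], "turn": 0, "jaw": 1},
    {"delta_pos": [14, -40, 0], "turn": 0, "jaw": 1},
    {"delta_pos": [14, -37, 0], "turn": 0, "jaw": 1},
    {"delta_pos": [0, 0, 0], "turn": 0, "jaw": 1}
  ]
}}

```text
time: 1.98
tool_pos: [0.5727, -0.1287, 0.4504]
tcp_rot: [-3.11, 0.42, -0.002]
wrist_force: [-0.8, -0.4, -0.9]
width: 1.0
grip_force: 0.0
```

Run:
```python
from h import *
import pickle
to([.5735,-.131,.45])
c=cam("wrist");save(c,"w1.png");pickle.dump(c,open("w1.pkl","wb"));print(c["f"],c["k1"])
```

```text
tcp [ 0.5727 -0.1287  0.4504] xdir -15.4 z [ 0.002  0.003 -1.   ] F [-0.78 -0.38 -0.9 ] t 1.9833 w 1.000153914388666
delta mm [1.3 2.  0.4]
294.2910862779486 -0.0005251109923216353
```

View pics/w1.png

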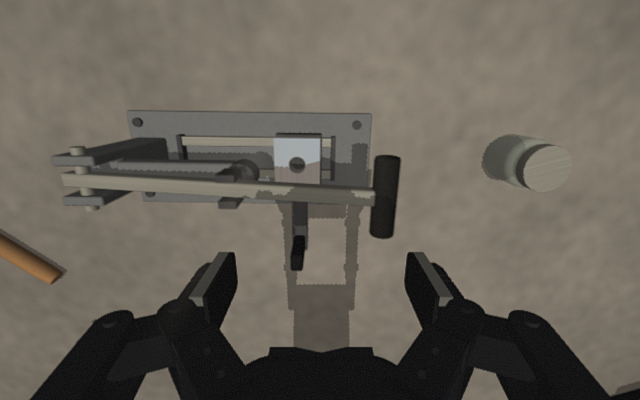

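The wrist view shows the hole at (297,165), the cross bar from (388,156) to (382,238), the foot's far corners at (128,111) and (372,114), and the black grip at about (297,252). I'll refine these with masks.

Run:
```python
from h import *
import pickle
c=pickle.load(open("w1.pkl","rb")); g=cv2.cvtColor(c["pixels"],cv2.COLOR_RGB2GRAY)
def blob(x0,y0,x1,y1,th):
    m=(g[y0:y1,x0:x1]<th).astype(np.uint8); n,l,st,ce=cv2.connectedComponentsWithStats(m)
    i=1+np.argmax(st[1:,4]); pts=np.argwhere(l==i)[:,::-1]+[x0,y0]; r=cv2.minAreaRect(pts.astype(np.float32)); print(st[i],r); return r,pts
r,_=blob(365,145,410,250,55); bar=np.array(r[0])
h,_=blob(286,153,309,177,120)
gr,_=blob(280,230,315,280,35)
f1=onz(c,128,111,.012);f2=onz(c,372,114,.012);d=(f1-f2)[:2]
print("len",np.linalg.norm(d),"yaw",np.degrees(np.arctan2(d[1],d[0]))-90,f1,f2)
b=onz(c,*bar,.183);H=onz(c,*h[0],.0645);print("bar",b,"hole",H)
for z in(.0945,.0345):print("grip",onz(c,*gr[0],z))
for deg in(-16,-15.5,-15):
    a=np.radians(deg);X=np.array([np.cos(a),np.sin(a)]);Y=np.array([-X[1],X[0]])
    pin=b[:2]+.137*Y;e=pin-H[:2];print(deg,"pin",pin,"pin-hole in x,y",e@X*1e3,e@Y*1e3)
    # foot symmetric: pin x = foot middle
    print(" foot corner rel pin",(f1[:2]-pin)@X,(f1[:2]-pin)@Y,(f2[:2]-pin)@X,(f2[:2]-pin)@Y)
    G=np.append(H[:2]-.12*X,.0945);print(" grip_top pred",G,proj(c,G),"pin tip proj",proj(c,np.append(pin,.078)),"bush top",proj(c,np.append(pin,.131)))
```

```text
[   5   10   30   84 1944] ((383.1831970214844, 196.16831970214844), (25.8709659576416, 83.28461456298828), 5.7105937004089355)
[  2   4  21  20 311] ((298.0, 166.5), (19.0, 20.0), 90.0)
[ 11   5  14  35 403] ((297.3616027832031, 252.1077117919922), (12.403472900390625, 34.853759765625), 7.125016689300537)
len 0.32529880989217674 yaw -16.124138297288113 [0.70407061 0.10428954 0.012     ] [ 0.61372883 -0.20821274  0.012     ]
bar [ 0.5618519  -0.17835786  0.183     ] hole [ 0.58193652 -0.09980113  0.0645    ]
grip [ 0.48425996 -0.07182288  0.0945    ]
grip [ 0.45319324 -0.05742721  0.0345    ]
-16 pin [ 0.59961422 -0.046665  ] pin-hole in x,y 2.34659073889904 55.950353280013665
 foot corner rel pin 0.05880122252987614 0.17389890303384725 0.05809642351816627 -0.1513991433415032
 grip_top pred [ 0.46658512 -0.06672464  0.0945    ] (np.float64(297.5634139239459), np.float64(265.0577717481837)) pin tip proj (np.float64(249.7882750634464), np.float64(166.61988737184612)) bush top (np.float64(237.6050858610556), np.float64(178.34915203645858))
-15.5 pin [ 0.59846356 -0.04634048] pin-hole in
[... 166 characters left out ...]
6630087 -0.06773252  0.0945    ] (np.float64(298.39389265823), np.float64(265.06353853351544)) pin tip proj (np.float64(249.8597993546092), np.float64(167.60890773729142)) bush top (np.float64(237.7041254693571), np.float64(179.49010545587444))
-15 pin [ 0.59731011 -0.04602602] pin-hole in x,y 0.9317219656080847 55.92174387846469
 foot corner rel pin 0.06421820083552704 0.172825328790442 0.057836275449523494 -0.15241087267802006
 grip_top pred [ 0.46602542 -0.06874284  0.0945    ] (np.float64(299.2242236294126), np.float64(265.06297183014925)) pin tip proj (np.float64(249.93996320729724), np.float64(168.59580140866353)) bush top (np.float64(237.81318857023416), np.float64(180.6281906203497))
```

>>> {"name": "drive_tool", "arguments": {
  "increments": [
    {"delta_pos": [-40, -10, 0], "turn": 0, "jaw": 1},
    {"delta_pos": [-40, -10, 0], "turn": 0, "jaw": 1},
    {"delta_pos": [-38, -10, 20], "turn": 0, "jaw": 1},
    {"delta_pos": [0, 0, 38], "turn": 0, "jaw": 1},
    {"delta_pos": [0, 0, 38], "turn": 0, "jaw": 1},
    {"delta_pos": [0, 0, 34], "turn": 0, "jaw": 1},
    {"delta_pos": [0, 0, 0], "turn": 0, "jaw": 1},
    {"delta_pos": [0, 0, 0], "turn": 0, "jaw": 1}
  ]
}}

```text
time: 2.7
tool_pos: [0.465, -0.0744, 0.3202]
tcp_rot: [-3.111, 0.435, 0.008]
wrist_force: [0.7, 0.3, 0.6]
width: 0.999
grip_force: 0.0
```

Run:
```python
from h import *
import pickle
to([.4665,-.0675,.233])
c=cam("wrist");save(c,"w2.png");pickle.dump(c,open("w2.pkl","wb"))
```

```text
tcp [ 0.465  -0.0744  0.3202] xdir -15.9 z [-0.005  0.001 -1.   ] F [0.71 0.26 0.65] t 2.7 w 0.9987165790005845
delta mm [-0.  -7.1 87.2]
```

View pics/w2.png

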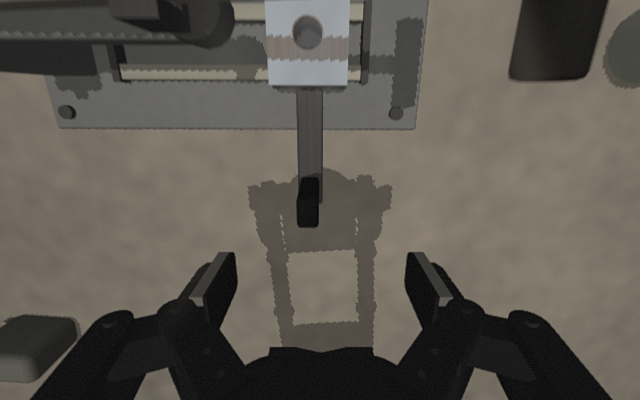

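The wrist view shows the grip at (308,178–228), with its top face towards the bottom, the hole at (307,32), and the bush at about (205,20).

Run:
```python
from h import *
import pickle
c=pickle.load(open("w2.pkl","rb"))
print("hole",onz(c,307,32,.0645),"grip near edge",onz(c,308,227,.0945),"pred edges")
P=np.array
a=np.radians(-16);X=P([np.cos(a),np.sin(a),0])
for H in (P([.5835,-.1005,.0645]),onz(c,307,32,.0645)):
    G=H-.12*X;G[2]=.0945;print(G,proj(c,G),proj(c,G-.012*X));to([G[0],G[1],.233])
```

```text
hole [ 0.58518366 -0.09832082  0.0645    ] grip near edge [ 0.45993285 -0.06261032  0.0945    ] pred edges
[ 0.4681486  -0.06742352  0.0945    ] (np.float64(311.1571237211808), np.float64(215.15743061325173)) (np.float64(311.31569482350153), np.float64(230.50210040329358))
tcp [ 0.4665 -0.0747  0.3225] xdir -15.92 z [-0. -0. -1.] F [0.39 0.36 0.44] t 2.75 w 0.9998638459745673
delta mm [-0.3 -7.4 89.5]
[ 0.46983226 -0.06524433  0.0945    ] (np.float64(307.53467993612014), np.float64(213.82722394620055)) (np.float64(307.75936630569737), np.float64(229.219774541353))
tcp [ 0.4665 -0.0747  0.3225] xdir -15.92 z [-0. -0. -1.] F [0.39 0.36 0.44] t 2.75 w 0.9998638459745673
delta mm [  0.7 -10.   89.5]
```

>>> {"name": "drive_tool", "arguments": {
  "increments": [
    {"delta_pos": [0, -8, 30], "turn": 0, "jaw": 1},
    {"delta_pos": [0, 0, 30], "turn": 0, "jaw": 1},
    {"delta_pos": [0, 0, 29], "turn": 0, "jaw": 0},
    {"delta_pos": [0, 0, 0], "turn": 0, "jaw": -0.3},
    {"delta_pos": [0, 0, 0], "turn": 0, "jaw": -1},
    {"delta_pos": [0, 0, 0], "turn": 0, "jaw": -1},
    {"delta_pos": [0, 0, 0], "turn": 0, "jaw": -1},
    {"delta_pos": [0, 0, 0], "turn": 0, "jaw": -1}
  ],
  "grip_force": 25
}}

```text
time: 3.42
tool_pos: [0.4704, -0.0666, 0.2357]
tcp_rot: [3.111, -0.436, 0.008]
wrist_force: [-1.3, -0.6, 6.7]
width: 0.186
grip_force: 30.2
```

>>> {"name": "drive_tool", "arguments": {
  "increments": [
    {"delta_pos": [0, 0, 0], "turn": 0, "jaw": -1},
    {"delta_pos": [0, 0, 0], "turn": 0, "jaw": -1},
    {"delta_pos": [0, 0, 0], "turn": 0, "jaw": -1},
    {"delta_pos": [0, 0, 0], "turn": 0, "jaw": -1}
  ]
}}

```text
time: 3.75
tool_pos: [0.4704, -0.0666, 0.2357]
tcp_rot: [3.111, -0.436, 0.008]
wrist_force: [-0.6, -0.4, 6.8]
width: 0.184
grip_force: 30.2
```

Run:
```python
from h import *
import pickle
to([.468,-.0665,.233])
```

```text
tcp [ 0.4704 -0.0666  0.2357] xdir -15.95 z [ 0.005 -0.001 -1.   ] F [-0.55 -0.38  6.78] t 3.75 w 0.18385742561271046
delta mm [-2.3  0.5  2.7]
```

>>> {"name": "drive_tool", "arguments": {
  "increments": [
    {"delta_pos": [0, -9, 0], "turn": 0, "jaw": -1},
    {"delta_pos": [0, -10, 0], "turn": 0, "jaw": -1},
    {"delta_pos": [0, -10, 0], "turn": 0, "jaw": -1},
    {"delta_pos": [0, -10, 0], "turn": 0, "jaw": -1},
    {"delta_pos": [0, -10, 0], "turn": 0, "jaw": -1},
    {"delta_pos": [0, -5, 0], "turn": 0, "jaw": -1},
    {"delta_pos": [0, 0, 0], "turn": 0, "jaw": -1},
    {"delta_pos": [0, 0, 0], "turn": 0, "jaw": -1}
  ]
}}

```text
time: 4.42
tool_pos: [0.4856, -0.0139, 0.2357]
tcp_rot: [-3.11, 0.435, -0.01]
wrist_force: [1.0, 2.3, 6.1]
width: 0.184
grip_force: 30.0
```

Run:
```python
from h import *
import pickle
to([.468,-.0665,.233])
w=cam("wrist");s=cam("scene");t=cam("top")
pickle.dump([w,s,t],open("a3.pkl","wb"))
a=cv2.resize(s["pixels"][190:300,260:385],None,fx=3.2,fy=3.2,interpolation=2)
b=cv2.resize(w["pixels"][0:220,100:500],(400,352-132))
im=np.zeros((360,800,3),np.uint8);im[:a.shape[0],:a.shape[1]]=a;im[:220,400:]=b
cv2.imwrite("pics/a3.png",im[:,:,::-1])
```

```text
tcp [ 0.4856 -0.0139  0.2357] xdir -15.94 z [ 0.006  0.    -1.   ] F [1.   2.27 6.14] t 4.4167 w 0.1839326668536247
delta mm [-2.5 55.5  2.6]
```

View pics/a3.png

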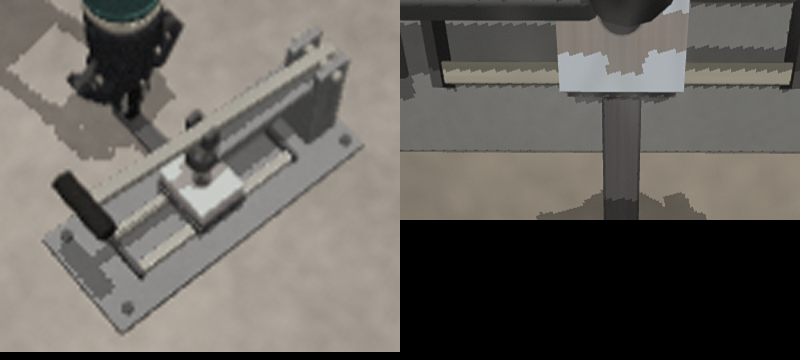

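The scene crop shows the bush right above the plate. In the wrist crop the plate spans u≈257–386, with the bush's lower end at about u=332, v<35. I'll measure both numerically.

Run:
```python
from h import *
import pickle
w,s,t=pickle.load(open("a3.pkl","rb"))
g=cv2.cvtColor(w["pixels"],cv2.COLOR_RGB2GRAY).astype(int)
a=np.radians(-16);X=np.array([np.cos(a),np.sin(a)]);Y=np.array([-X[1],X[0]])
for v in(2,8,14,20,24,28,32): 
    d=np.where(g[v,280:395]<75)[0]+280; print(v,d.min(),d.max(),len(d))
for v in(60,75,88):
    b=np.where(g[v,230:410]>135)[0]+230; print("plate",v,b.min(),b.max())
print(g[20,300:400:3])
for u,v in((257,88),(386,88)): P=onz(w,u,v,.0645)[:2];print("edge Y,X",P@Y,P@X)
for n,pu in(("w",332),):
    for v in(5,28): P=onz(w,pu,v,.105)[:2];print("bush",P@Y,P@X)
print("expected X of pin",.5985*X[0]-.0475*-.2756*-1, proj(w,[.597,-.049,.105]))
```

```text
2 280 394 96
8 280 365 86
14 280 358 79
20 280 351 60
24 304 340 37
28 307 336 30
32 314 330 17
plate 60 258 385
plate 75 230 409
plate 88 259 383
[104  56  56  53  57  54  55  57  58  58  50  48  43  39  30  27  27  50
 130 128 125 125 125 128 126 124 125 124 124 130 108 109 110 110]
edge Y,X 0.15032780776797924 0.5572851124896462
edge Y,X 0.09273496688562709 0.5572892406028239
bush 0.11847090429152624 0.5788170712845897
bush 0.11839771759326997 0.5728387861470471
expected X of pin 0.5622241250190839 (np.float64(335.9532259471999), np.float64(-29.724336254176308))
```

>>> {"name": "drive_tool", "arguments": {
  "increments": [
    {"delta_pos": [0, 0, 0], "turn": 0, "jaw": -0.4},
    {"delta_pos": [0, 0, 0], "turn": 0, "jaw": 0},
    {"delta_pos": [0, 0, 0], "turn": 0, "jaw": 0.3},
    {"delta_pos": [0, 0, -10], "turn": 0, "jaw": 0.6},
    {"delta_pos": [0, 0, -38], "turn": 0, "jaw": 0.6},
    {"delta_pos": [0, 0, -40], "turn": 0, "jaw": 0.6},
    {"delta_pos": [0, 0, -40], "turn": 0, "jaw": 0.6},
    {"delta_pos": [0, 0, -40], "turn": 0, "jaw": 0.6}
  ]
}}

```text
time: 5.23
tool_pos: [0.4829, -0.0143, 0.4029]
tcp_rot: [3.111, -0.436, -0.001]
wrist_force: [0.8, -0.0, -0.3]
width: 0.799
grip_force: 0.0
```

>>> {"name": "drive_tool", "arguments": {
  "increments": [
    {"delta_pos": [24, 34, 0], "turn": 0, "jaw": 0.6},
    {"delta_pos": [24, 34, 0], "turn": 0, "jaw": 0.6},
    {"delta_pos": [24, 34, 0], "turn": 0, "jaw": 0.6},
    {"delta_pos": [24, 34, 0], "turn": 0, "jaw": 0.6},
    {"delta_pos": [0, 0, 0], "turn": 0, "jaw": 0.6},
    {"delta_pos": [0, 0, 0], "turn": 0, "jaw": 0.6}
  ]
}}

```text
time: 5.73
tool_pos: [0.5386, -0.1734, 0.4009]
tcp_rot: [-3.11, 0.441, 0.001]
wrist_force: [0.1, 0.3, 0.3]
width: 0.802
grip_force: 0.0
```

Run:
```python
from h import *
import pickle
to([.5405,-.1721,.338])
c=cam("wrist");save(c,"w4.png");pickle.dump(c,open("w4.pkl","wb"))
print("bar proj",proj(c,[.5607,-.1779,.183]))
```

```text
tcp [ 0.5386 -0.1734  0.4009] xdir -16.15 z [-0.001  0.    -1.   ] F [0.13 0.29 0.31] t 5.7333 w 0.8019777737039457
delta mm [ 1.5 -1.8 62.9]
bar proj (np.float64(319.44637879152685), np.float64(191.1138009034677))
```

View pics/w4.png

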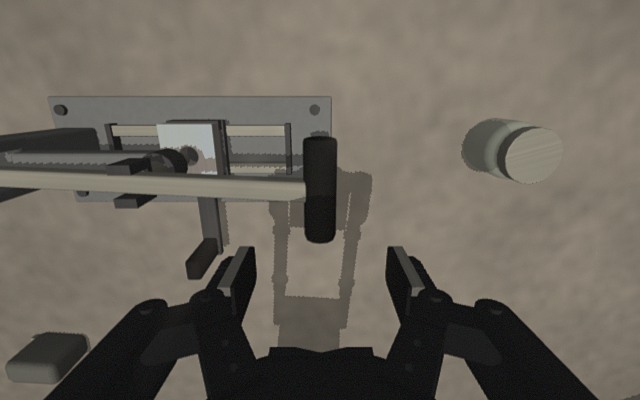

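The wrist view shows the bar centred at (320,190), as predicted, with the plate at u≈157–217 and the hole partly showing at (190,156) beside the bush. I'll check the pin–hole offset from this view.

Run:
```python
from h import *
import pickle
c=pickle.load(open("w4.pkl","rb")); g=cv2.cvtColor(c["pixels"],cv2.COLOR_RGB2GRAY).astype(int)
a=np.radians(-16);X=np.array([np.cos(a),np.sin(a)]);Y=np.array([-X[1],X[0]])
for v in(128,135,142):
    b=np.where(g[v,140:235]>140)[0]+140;print(v,b.min(),b.max(),[round(float(onz(c,u,v,.0645)[:2]@Y),4) for u in(b.min()-.5,b.max()+.5)])
for v in(150,175,205,225):
    b=np.where(g[v,290:345]<48)[0]+290;print("bar",v,b.min(),b.max(),onz(c,(b.min()+b.max())/2,v,.183)[:2]@Y+.137)
print(g[160,165:220:2])
```

```text
128 156 234 [0.1502, 0.07]
135 158 212 [0.1494, 0.0932]
142 159 212 [0.1497, 0.0941]
bar 150 303 336 0.12037854843506732
bar 175 303 336 0.12045456698169144
bar 205 304 335 0.12055157137123124
bar 225 304 335 0.12062005652882399
[ 73  72  57  31  31  31  21  23  27  27  28  48  54  70  54  47  61 124
 126 126 122 126 125 127 125 111  60  63]
```

>>> {"name": "drive_tool", "arguments": {
  "increments": [
    {"delta_pos": [1, -1.5, 21], "turn": 0, "jaw": 0.6},
    {"delta_pos": [0, 0, 21], "turn": 0, "jaw": 0.6},
    {"delta_pos": [0, 0, 21], "turn": 0, "jaw": 0.2},
    {"delta_pos": [0, 0, 0], "turn": 0, "jaw": -0.2},
    {"delta_pos": [0, 0, 0], "turn": 0, "jaw": -0.4},
    {"delta_pos": [0, 0, 0], "turn": 0, "jaw": -1},
    {"delta_pos": [0, 0, 0], "turn": 0, "jaw": -1},
    {"delta_pos": [0, 0, 0], "turn": 0, "jaw": -1}
  ],
  "grip_force": 60
}}

```text
time: 6.45
tool_pos: [0.5383, -0.1717, 0.338]
tcp_rot: [3.106, -0.433, -0.006]
wrist_force: [-5.6, -10.5, -4.6]
width: 0.24
grip_force: 58.8
```

Run:
```python
from h import *
to([.5405,-.1721,.338])
s=bot.read_state();print(s["grip_force"])
```

```text
tcp [ 0.5383 -0.1717  0.338 ] xdir -15.86 z [-0.004 -0.005 -1.   ] F [ -5.61 -10.46  -4.58] t 6.45 w 0.2400614780420275
delta mm [ 2.2 -0.2  0. ]
58.77636194229126
```

>>> {"name": "drive_tool", "arguments": {
  "increments": [
    {"delta_pos": [0, 0.8, 3], "turn": 0, "jaw": -1},
    {"delta_pos": [0, 0.7, 5], "turn": 0, "jaw": -1},
    {"delta_pos": [0, 0.6, 5], "turn": 0, "jaw": -1},
    {"delta_pos": [0, 0.5, 5], "turn": 0, "jaw": -1},
    {"delta_pos": [0, 0.4, 5], "turn": 0, "jaw": -1},
    {"delta_pos": [0, 0.3, 5], "turn": 0, "jaw": -1},
    {"delta_pos": [0, 0, 0], "turn": 0, "jaw": -1},
    {"delta_pos": [0, 0, 0], "turn": 0, "jaw": -1}
  ]
}}

```text
time: 7.12
tool_pos: [0.5375, -0.1746, 0.3124]
tcp_rot: [3.107, -0.434, -0.005]
wrist_force: [-11.2, -6.0, 7.5]
width: 0.234
grip_force: 61.5
```

Run:
```python
from h import *
import pickle
to([.5405,-.1721,.292])
w=cam("wrist");s=cam("scene");pickle.dump([w,s],open("a5.pkl","wb"))
a=cv2.resize(s["pixels"][190:300,260:385],None,fx=3.2,fy=3.2,interpolation=2)
b=cv2.resize(w["pixels"][:,100:500],(400,400))
im=np.zeros((400,800,3),np.uint8);im[:a.shape[0],:a.shape[1]]=a;im[:400,400:]=b
cv2.imwrite("pics/a5.png",im[:,:,::-1])
```

```text
tcp [ 0.5375 -0.1746  0.3124] xdir -15.9 z [-0.004 -0.004 -1.   ] F [-11.18  -5.98   7.46] t 7.1167 w 0.23441237992850925
delta mm [ 2.2 -3.3 20.4]
```

View pics/a5.png

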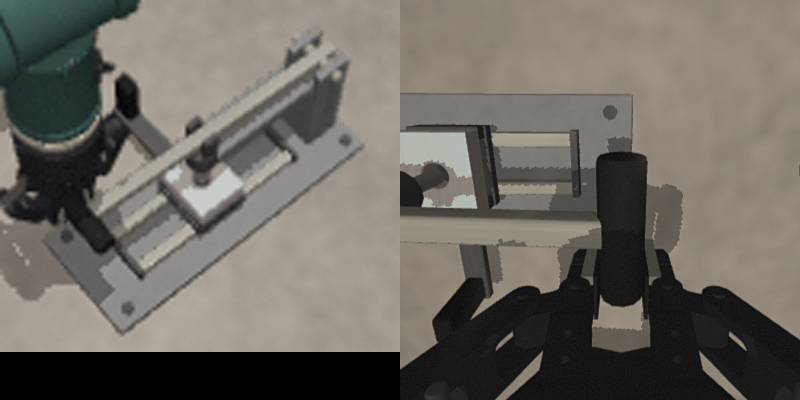

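The pictures show the bar pinched beside the lever, and the pin heading straight into the hole (wrist crop, about (433,178)). I'll continue down.

>>> {"name": "drive_tool", "arguments": {
  "increments": [
    {"delta_pos": [0, 0.3, 4], "turn": 0, "jaw": -1},
    {"delta_pos": [0, 0.2, 4], "turn": 0, "jaw": -1},
    {"delta_pos": [0, 0.2, 4], "turn": 0, "jaw": -1},
    {"delta_pos": [0, 0, 4], "turn": 0, "jaw": -1},
    {"delta_pos": [0, 0, 4], "turn": 0, "jaw": -1},
    {"delta_pos": [0, 0, 0], "turn": 0, "jaw": -1},
    {"delta_pos": [0, 0, 0], "turn": 0, "jaw": -1},
    {"delta_pos": [0, 0, 0], "turn": 0, "jaw": -1}
  ]
}}

```text
time: 7.88
tool_pos: [0.5375, -0.1752, 0.293]
tcp_rot: [3.108, -0.434, -0.005]
wrist_force: [-13.1, -6.6, 10.5]
width: 0.233
grip_force: 62.6
```

Run:
```python
from h import *
import pickle
to([.5405,-.1721,.2926])
w=cam("wrist");s=cam("scene");pickle.dump([w,s],open("a6.pkl","wb"))
w5,s5=pickle.load(open("a5.pkl","rb"));s0=pickle.load(open("scene.pkl","rb"));w4=pickle.load(open("w4.pkl","rb"))
print("bar in scene at z .183/.138:",proj(s,[.5607,-.1779,.183]),proj(s,[.5598,-.181,.138]))
def barpix(c,x0,y0,x1,y1):
    g=cv2.cvtColor(c["pixels"],cv2.COLOR_RGB2GRAY)[y0:y1,x0:x1];return g
# bar width in wrist picture -> distance: far end of bar rows
for n,c in(("up",w4),("mid",w5),("now",w)):
    g=cv2.cvtColor(c["pixels"],cv2.COLOR_RGB2GRAY).astype(int)
    col=g[:,321]; d=np.where(col[120:235]<48)[0]+120; top=d.min()
    # far end centre of bar on its top line: solve z at which ray meets x of far end
    e=np.array([.5607,-.1779])+.035*np.array([.9613,-.2756])
    o,r=ray(c,321,top); X=np.array([.9613,-.2756]); k=(e@X-o[:2]@X)/(r[:2]@X); print(n,top,"z far end",(o+k*r)[2])
a=cv2.resize(s["pixels"][190:300,260:385],None,fx=3.2,fy=3.2,interpolation=2)
b=cv2.resize(w["pixels"][:,100:500],(400,400))
im=np.zeros((400,800,3),np.uint8);im[:a.shape[0],:a.shape[1]]=a;im[:400,400:]=b
cv2.imwrite("pics/a6.png",im[:,:,::-1])
```

```text
tcp [ 0.5375 -0.1752  0.293 ] xdir -15.91 z [-0.004 -0.003 -1.   ] F [-13.13  -6.56  10.55] t 7.8833 w 0.23333004876460048
delta mm [ 2.1 -3.8  0.4]
bar in scene at z .183/.138: (np.float64(287.3491070722717), np.float64(253.37153185885933)) (np.float64(287.3544418072352), np.float64(260.61615215909063))
up 136 z far end 0.1741617389515843
mid 152 z far end 0.14947853454622162
now 152 z far end 0.1296611518762021
```

View pics/a6.png

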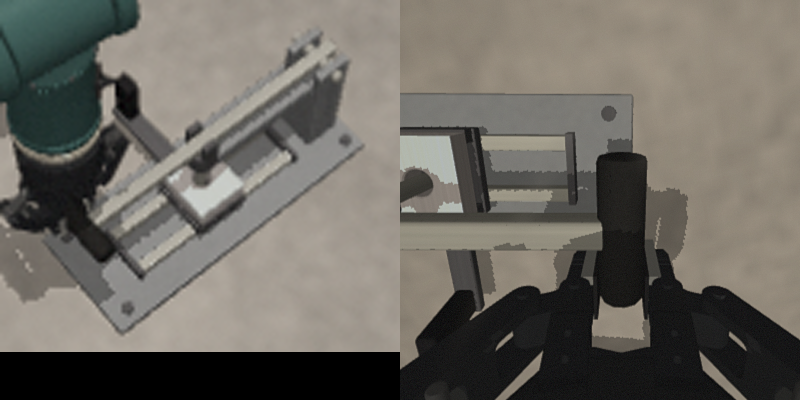

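The pin is inside the hole (wrist crop, about (415,183)). The bar has dropped about 45 mm with roughly 10.5 N on it, which is the halfway point. I'll hold, then hand in.

>>> {"name": "drive_tool", "arguments": {
  "increments": [
    {"delta_pos": [0, 0, 0], "turn": 0, "jaw": -1},
    {"delta_pos": [0, 0, 0], "turn": 0, "jaw": -1},
    {"delta_pos": [0, 0, 0], "turn": 0, "jaw": -1},
    {"delta_pos": [0, 0, 0], "turn": 0, "jaw": -1},
    {"delta_pos": [0, 0, 0], "turn": 0, "jaw": -1},
    {"delta_pos": [0, 0, 0], "turn": 0, "jaw": -1},
    {"delta_pos": [0, 0, 0], "turn": 0, "jaw": -1},
    {"delta_pos": [0, 0, 0], "turn": 0, "jaw": -1}
  ]
}}

```text
time: 8.65
tool_pos: [0.5374, -0.1752, 0.2931]
tcp_rot: [3.108, -0.434, -0.005]
wrist_force: [-11.9, -5.9, 9.8]
width: 0.237
grip_force: 62.6
```

Run:
```python
from h import *
to([.5405,-.1721,.2926])
print(bot.finish_job())
```

```text
tcp [ 0.5374 -0.1752  0.2931] xdir -15.91 z [-0.003 -0.003 -1.   ] F [-11.91  -5.95   9.85] t 8.65 w 0.23722305655498926
delta mm [ 2.1 -3.9  0.4]
the job is handed in; nothing more can be done
None
```

I centred the hole under the pin to about 1 mm by camera, pressed the lever until the tip was an estimated 9.6 mm into the plate, and handed the job in at 8.65 s while still holding it steady; no verdict was returned.

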